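Build up a concrete core for the compression test

ROBOT

A 6-joint arm with a two-finger parallel gripper is mounted at the origin on the work surface. World frame = base frame: x ahead of the robot, y to its left, z up, the work surface at z = 0. Lengths are in mm, angles in rad, forces in N, time in s.
With the tool pointing down it reaches from about 350 to 975 mm from the base axis. Payload 4.9 kg.
Tool frame: the origin (TCP) lies at the very end of the fingers, on their centre line; the grasp point (between the pads) lies 19 mm behind it; z points along the fingers, y is the line along which they close (so a half turn about z gives the same grasp; the last joint's range is limited). The gripper opens to 85 mm and grips with 20 to 120 N. Pads are 22 mm wide; open, the fingers measure 114 mm over their backs; the gripper's body (76 mm by 85 mm) begins 54 mm behind the grasp point. The pads swing forward as they close: fully open they stand 13 mm farther back than shut.
Start: joints at [1.05, 0.053, 1.613, -0, 1.476, -0.119], TCP at [244.41, 575.209, 231.304] pointing down, gripper open.
Joint ranges: [-3.01, 3.01], [-1.01, 2.22], [0.06, 2.58], [-1.02, 4.17], [0.09, 2.62], [-3.14, 3.14]. Speed limits (rad/s): [2.57, 2.57, 3.14, 3.14, 3.14, 3.14].

INTERFACE

Orientations are given as a unit quaternion [x, y, z, w].
In Python, from plant import monitor, camera, ctrl gives the robot as it stands.
- The arm moves only by the shell command python3 -m creep 'ROWS' [OPENING] [FORCE]. ROWS is a JSON list that holds a single list of rows (three levels of brackets), with 1 to 8 rows, each of 6 numbers: dx, dy, dz in mm, then a rotation vector rx, ry, rz in rad; each row is the pose to reach, as a shift and turn from the pose commanded when the command began, along the tool's axes at that moment; what a row does not reach only later rows make up. A row lasts 1/12 s, in which the tool goes at most 41.7 mm and 0.125 rad, less where a joint would pass 70% of its speed; a pose out of reach is approached as far as the arm can. OPENING is the finger opening in mm, set as the command begins (- or left out keeps the last). The fingers move at their own pace and stop on an object; FORCE is the grip in N (left out, the last holds). Time passes only in rows, so rows that do not move let the fingers close. It prints the time, the measured TCP pose, the force, the opening and the grip force at its end. Input that does not fit is refused with a message, and nothing moves.
- monitor.get_state(): the state, without advancing time (a new reading comes with each control period).
- camera(name): name is "scene" or "top" or "wrist"; returns a dict with "img" (420x560x3 uint8, red, green, blue), "depth" (420x560 float32, mm along the optical axis (not along the pixel's ray), 0 where there is no reading), "vfov" (degrees; the focal length in pixels is half the picture's height over the tangent of half this angle, whatever the lens; pixels are square), "cx", "cy" (the principal point, pixels), "k1" (the pictures are not rectified: a ray, as slopes to the right and down, at radius r is drawn at 1 + k1 r^2 times it, then the intrinsics apply), "R" (3x3) and "t" (3): a world point X has camera coordinates R X + t. Camera axes: x right, y down, z forward; pixel columns grow to the right and rows downward; lengths in mm; the calibration is good to about 2 mm. A picture is of the moment at which its call begins.
- ctrl.close_job(): hands the job in; it is judged then, once.
The state is a dict: "t": time; "q": joint angles; "dq": joint speeds; "joint_torque": joint torques, N m; "tool_pos": TCP position; "ee_rot": TCP orientation; "ft_force": force on the tool from outside, world axes, zero at the start; "moment": the same for the moment, N m; "grip_width": finger opening in mm; "grasp_force": force on a finger pad.
Only numpy, scipy, OpenCV 4.12 (cv2) and the standard library are available. Lean on these libraries where they do the work, as an engineer would, in place of code of your own. Each camera call takes 0.05 s, during which the arm holds its last target. There are 200 camera calls.

TASK

Build up the compression-test stack on the middle of the round steel platen, one part at a time from the bottom up: the square steel spacer, then the steel cup that lies mouth up, then the tall slim concrete core standing in that cup, then the steel cup that lies mouth down as a cap fully down over the core, and last the domed steel seat, dome up, on the middle of that cap. Centre each part on the one below and let go of it before fetching the next. Keep the core upright, and leave the short core, the thick core, the jar and the tape measure where they are.

Things in the scene. Friction and masses are not known exactly. Their poses are not given: they have to be found in the camera images.
- platen: Round steel platen fixed to the bench, 110 mm diameter, 12 mm high, flat top with a thin dark ring (radius 45 mm) marked round its middle. Does not move. Origin: centre of its underside, z up.
- spacer: Square flat steel block, 64 x 64 mm, 20 mm high, loose, about 0.6 kg. Origin: centre of its underside; x and y along its sides, z up.
- lower_cup: Round steel cup lying mouth up, 64 mm outside diameter, 26 mm high, wall 5.5 mm; round recess 53 mm across and 16 mm deep with a dark rubber pad on its floor, the floor 10 mm above the underside. Loose, about 0.4 kg. Origin: centre of its closed flat underside, z up.
- core: Tall slim concrete core, an upright cylinder 46 mm in diameter and 92 mm high, loose, about 0.4 kg. Origin: centre of its underside, z up.
- upper_cup: The same kind of steel cup lying mouth down, so that its flat closed face is on top: 64 mm outside diameter, 26 mm high, recess 53 mm across and 16 mm deep open downwards (10 mm solid above it). Loose, about 0.4 kg. Origin: centre of its mouth, at the rim it rests on, z up.
- ball_seat: Small round steel seat with a domed top, 44 mm in diameter, upright side up to 14 mm, top of the dome at 24 mm. Lies flat side down, loose, about 0.17 kg. Origin: centre of its flat underside, z up.
- short_core: Short slim concrete core, upright cylinder 46 mm in diameter, only 50 mm high, loose. Not for this test: leave it. Origin: centre of its underside, z up.
- thick_core: Thick concrete core, upright cylinder 68 mm in diameter, 70 mm high, loose. Leave it. Origin: centre of its underside, z up.
- jar: Small closed jar of amber glass with a blue cap and paper label, 52 mm in diameter, 60 mm high, loose. Leave it. Origin: centre of its underside, z up.
- tape: Yellow tape measure lying flat, about 64 x 58 mm, 34 mm high, its small steel end 42 mm from the middle along x. Loose. Leave it. Origin: centre of its underside, z up.
Things that resemble listed ones, but are neither listed nor needed, are in the scene too. What is shaped like the upper_cup but red is not meant.

How it is judged (in metres and radians):
On the way, in this order (a step that is already met when the one before it is completed fails the run):
1. The square spacer lies flat on the middle of the platen, let go (horizontal distance between spacer and platen below 0.012 m and z of spacer in the frame of platen between 0.008 and 0.016 m and angle between spacer's own z axis and vertical below 0.07 rad and linear speed of spacer below 0.02 m/s and angular speed of spacer below 0.15 rad/s and contact force between spacer and the fingers below 0.1 N), for 0.2 s.
2. The mouth-up cup stands on the middle of the spacer, let go (horizontal distance between lower_cup and spacer below 0.01 m and z of lower_cup in the frame of spacer between 0.016 and 0.024 m and angle between lower_cup's own z axis and vertical below 0.07 rad and linear speed of lower_cup below 0.02 m/s and angular speed of lower_cup below 0.15 rad/s and contact force between lower_cup and the fingers below 0.1 N), for 0.2 s.
3. The tall slim core stands upright in the cup, down on its pad, let go (horizontal distance between core and lower_cup below 0.006 m and z of core in the frame of lower_cup between 0.006 and 0.014 m and angle between core's own z axis and vertical below 0.07 rad and linear speed of core below 0.02 m/s and angular speed of core below 0.15 rad/s and contact force between core and the fingers below 0.1 N), for 0.2 s.
4. The mouth-down cup is fully down over the top of the core, let go (horizontal distance between upper_cup and core below 0.006 m and z of upper_cup in the frame of core between 0.072 and 0.08 m and angle between upper_cup's own z axis and vertical below 0.07 rad and linear speed of upper_cup below 0.02 m/s and angular speed of upper_cup below 0.15 rad/s and contact force between upper_cup and the fingers below 0.1 N), for 0.2 s.
5. The domed seat lies on the middle of the upper cup, let go (horizontal distance between ball_seat and upper_cup below 0.01 m and z of ball_seat in the frame of upper_cup between 0.022 and 0.03 m and angle between ball_seat's own z axis and vertical below 0.07 rad and linear speed of ball_seat below 0.02 m/s and angular speed of ball_seat below 0.15 rad/s and contact force between ball_seat and the fingers below 0.1 N), for 0.2 s.
At the end, for the whole second after the job is handed in: From the platen up: spacer (12 mm off centre at most), mouth-up cup (10 mm), core on its pad in the cup, mouth-down cup seated over the core, domed seat (10 mm); each within 4 mm of seated height and 0.07 rad of upright, all released and at rest (horizontal distance between spacer and platen below 0.012 m and z of spacer in the frame of platen between 0.008 and 0.016 m and angle between each of spacer, lower_cup, core, upper_cup, ball_seat's own z axis and vertical below 0.07 rad and linear speed of each of spacer, lower_cup, core, upper_cup, ball_seat below 0.02 m/s and angular speed of each of spacer, lower_cup, core, upper_cup, ball_seat below 0.15 rad/s and horizontal distance between lower_cup and spacer below 0.01 m and z of lower_cup in the frame of spacer between 0.016 and 0.024 m and horizontal distance between core and lower_cup below 0.006 m and z of core in the frame of lower_cup between 0.006 and 0.014 m and horizontal distance between upper_cup and core below 0.006 m and z of upper_cup in the frame of core between 0.072 and 0.08 m and horizontal distance between ball_seat and upper_cup below 0.01 m and z of ball_seat in the frame of upper_cup between 0.022 and 0.03 m); the robot touches nothing.
It fails at once if The core is tipped or dropped over (angle between core's own z axis and vertical above 0.6 rad).
It fails at once if The short core is moved from its place (distance of short_core from where it was at the start of the episode above 0.03 m).
It fails at once if The thick core is moved from its place (distance of thick_core from where it was at the start of the episode above 0.03 m).
It fails at once if The jar is moved from its place (distance of jar from where it was at the start of the episode above 0.03 m).
It fails at once if The tape measure is moved from its place (distance of tape from where it was at the start of the episode above 0.03 m).
It also fails if it takes over 131 s, if anything falls off the work surface, if the arm or the gripper's body presses on something with over 40 N, if the wrist force passes 120 N, or if a joint passes its speed limit or range.

## Working session

There is one attempt and no reset: what is moved stays moved. The work goes in short steps, Python scripts to look and compute and a shell command to move; the robot and the scene stay as the last step left them, time stands still between calls to the robot, and variables do not carry over. Pictures are saved under pics/ and viewed, at most 14 in all, crops included, and the job is handed in when it is done.

```bash
ls; mkdir -p pics; cat > h.py <<'E'
import numpy as np, cv2, pickle
from plant import monitor, camera, ctrl
def snap(n,f):
    c=camera(n); cv2.imwrite(f'pics/{f}.png',cv2.cvtColor(c['img'],cv2.COLOR_RGB2BGR)); pickle.dump(c,open(f'pics/{f}.pkl','wb')); return c
def load(f): return pickle.load(open(f'pics/{f}.pkl','rb'))
def K(c):
    f=c['img'].shape[0]/2/np.tan(np.radians(c['vfov'])/2)
    return np.array([[f,0,c['cx']],[0,f,c['cy']],[0,0,1]]),np.array([c['k1'],0,0,0.])
def ray(c,uv):
    k,_=K(c); d=(np.array(uv,float)-[c['cx'],c['cy']])/k[0,0]; 
    s=d.copy()
    for _ in range(30): s=d/(1+c['k1']*(s@s))
    return np.array([s[0],s[1],1])
def atz(c,uv,z):  # intersect with world plane z
    R=np.array(c['R']);t=np.array(c['t']); o=-R.T@t; d=R.T@ray(c,uv); return o+d*(z-o[2])/d[2]
def cloud(c):
    k,dd=K(c); h,w=c['depth'].shape
    g=np.stack(np.meshgrid(np.arange(w),np.arange(h)),-1).reshape(-1,2).astype(float)
    d=(g-[c['cx'],c['cy']])/k[0,0]; s=d.copy()
    for _ in range(30): s=d/(1+c['k1']*(s**2).sum(1,keepdims=True))
    z=c['depth'].reshape(-1,1).astype(float)
    P=np.hstack([s,np.ones_like(z)])*z
    X=(P-np.array(c['t']))@np.array(c['R'])
    X[z[:,0]==0]=np.nan
    return X.reshape(h,w,3)
def proj(c,X):
    k,dd=K(c); p=np.array(c['R'])@np.array(X,float)+np.array(c['t']); s=p[:2]/p[2]; s=s*(1+c['k1']*(s@s)); return s*k[0,0]+[c['cx'],c['cy']]
E
python3 - <<'E'
from h import *
for n in['scene','top','wrist']:
    c=snap(n,n+'0'); print(n,c['vfov'],c['cx'],c['cy'],c['k1'],-np.array(c['R']).T@c['t'])
print(monitor.get_state())
E
```

```text
pics
scene 49.27499841084341 276.2998941930221 207.1634144731504 -0.03399522811530289 [1094.67537953  629.75331275  616.82365315]
top 57.530527517704975 281.9696486664571 209.75058978256567 -0.009665696001274801 [472.41380623 -51.19612199 764.15098601]
wrist 59.7324815152215 281.0115216897385 211.85701341638068 -0.09235845612391444 [182.6707836  601.30500842 372.68864945]
{'t': 0.15, 'q': array([ 1.04998257e+00,  5.32062244e-02,  1.61396956e+00, -8.98349099e-06,
        1.47598289e+00, -1.18981379e-01]), 'dq': array([ 0.00040596, -0.0015447 , -0.00211094,  0.00026047,  0.00055717,
       -0.00103911]), 'joint_torque': array([ 6.45786827e-05, -3.94241488e+01, -3.70721984e+01, -1.44519167e-04,
        4.61921096e-03, -9.72435572e-06]), 'tool_pos': array([244.19269341, 574.80254388, 230.35020035]), 'ee_rot': array([ 1.99566693e-01,  9.79883933e-01, -7.44694221e-04, -2.41988925e-04]), 'ft_force': array([ 0.91502239, -0.24078495,  0.05838723]), 'moment': array([-0.01700703, -0.01843429,  0.00481575]), 'grasp_force': 0.0, 'grip_width': 85.59957906765035}
```

View pics/top0.png

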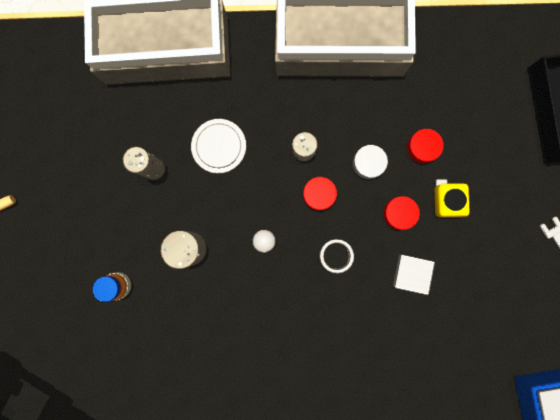

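View pics/scene0.png

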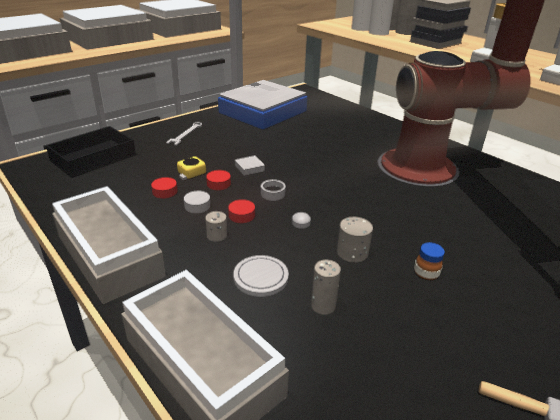

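Top view: platen (218,146), tall core top (136,160), short core (304,146), steel mouth-down cup (371,162). The red lookalikes are at (427,145), (320,193) and (403,213). Mouth-up cup (337,257), spacer (414,275), domed seat (264,241), thick core (182,250), jar (105,288), tape (453,200). The only steel-coloured closed cup is (371,162), and I'll confirm it in an enlarged crop along with the measurements.

```bash
python3 - <<'E'
from h import *
c=load('top0'); X=cloud(c); im=c['img']
B=cv2.cvtColor(im,cv2.COLOR_RGB2BGR)
cv2.imwrite('pics/crop0.png',cv2.resize(B[110:310,230:490],None,fx=3,fy=3,interpolation=2)[:600,:780])
for n,u,v,zt in [('platen',218,146,12),('spacer',414,275,20),('lcup',337,257,26),('core',136,160,92),('ucup',371,162,26),('seat',264,241,14),('short',304,146,50),('thick',182,250,70),('jar',105,288,60),('tape',453,200,34),('red1',427,145,26),('red2',320,193,26),('red3',403,213,26)]:
    # blob of pixels near top height
    p=X[v-35:v+36,u-35:u+36]; m=(abs(p[...,2]-zt)<6).astype(np.uint8)
    nl,l,s,ce=cv2.connectedComponentsWithStats(m)
    i=1+np.argmin(np.hypot(*(ce[1:]-35).T) - s[1:,4]*.02); cu,cv_=ce[i]+[u-35,v-35]
    cs,_=cv2.findContours((l==i).astype(np.uint8),0,1); r=cv2.minAreaRect(max(cs,key=cv2.contourArea))
    print(n,np.round([cu,cv_],1),s[i,4],'atz',atz(c,(cu,cv_),zt).round(1),'cloud',np.nanmedian(p[l==i],axis=0).round(1),'ctr z',X[v,u].round(1),'rect',np.round(np.array(r[1]),1),round(r[2],1))
s=monitor.get_state()
from scipy.spatial.transform import Rotation as Ro
print(Ro.from_quat(s['ee_rot']).as_matrix().round(4)); print(c['R'])
E
```

```text
platen [218.3 145.4] 2269 atz [660.4  89.6  12. ] cloud [660.2  89.8  12.6] ctr z [658.4  89.6  15.3] rect [53. 53.] 90.0
spacer [413.7 274.1] 1153 atz [ 399.9 -286.3   20. ] cloud [ 400.  -286.4   19.8] ctr z [ 398.2 -286.8   20. ] rect [35.  33.5] 12.1
lcup [336.  255.7] 289 atz [ 437.7 -138.1   26. ] cloud [ 437.4 -138.8   25.7] ctr z [ 434.4 -141.6   11.9] rect [33. 32.] 90.0
core [136.3 159.1] 512 atz [618.8 222.8  92. ] cloud [619.  222.9  92.1] ctr z [616.8 222.6  93.8] rect [24. 25.] 90.0
ucup [370.  160.6] 838 atz [ 620.4 -209.1   26. ] cloud [ 620.1 -209.1   26. ] ctr z [ 617.9 -211.3   24.3] rect [31. 32.] 90.0
seat [263.4 240.3] 166 atz [469.3   1.4  14. ] cloud [4.701e+02 3.000e-01 1.730e+01] ctr z [ 4.679e+02 -4.000e-01  2.360e+01] rect [21. 21.] 90.0
short [303.9 143.8] 450 atz [650.4 -80.2  50. ] cloud [650.1 -80.5  50.1] ctr z [646.4 -80.5  49.1] rect [23. 23.] 90.0
thick [179.9 249. ] 1092 atz [456.3 149.7  70. ] cloud [456.2 149.6  70. ] ctr z [454.3 146.   69.6] rect [36.1 36.8] 45.0
jar [105.4 288.6] 519 atz [385.5 290.6  60. ] cloud [385.  290.8  59.8] ctr z [386.5 291.9  59. ] rect [25. 25.] 90.0
tape [453.5 199.3] 950 atz [ 540.9 -363.1   34. ] cloud [ 541.2 -363.2   33.8] ctr z [ 539.7 -362.1   34.3] rect [33. 30.] 90.0
red1 [425.7 144.7] 855 atz [ 649.6 -318.3   26. ] cloud [ 649.3 -318.3   26. ] ctr z [ 649.  -321.    25.3] rect [32.2 32.7] 56.3
red2 [319.1 192.7] 840 atz [ 559.5 -108.7   26. ] cloud [ 559.3 -108.7   26.1] ctr z [ 558.6 -110.3   28. ] rect [32. 32.] 90.0
red3 [401.5 212.3] 870 atz [ 518.5 -266.1   26. ] cloud [ 518.8 -266.4   25.9] ctr z [ 517.1 -268.9   25.6] rect [32. 33.] 90.0
[[-9.203e-01  3.911e-01 -8.000e-04]
 [ 3.911e-01  9.203e-01 -1.400e-03]
 [ 2.000e-04 -1.600e-03 -1.000e+00]]
[[-0.01674326 -0.99962658 -0.02159548]
 [-0.99707241  0.01830432 -0.07423988]
 [ 0.07460744  0.02028924 -0.99700656]]
```

View pics/crop0.png

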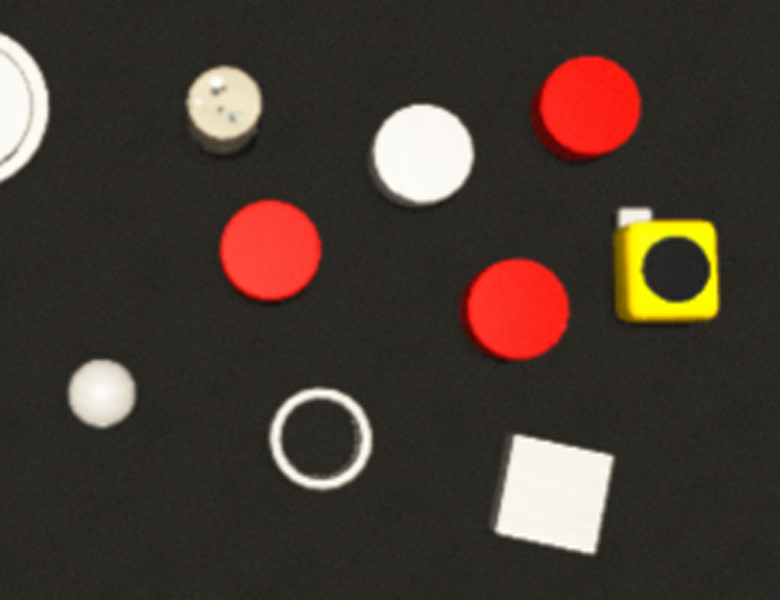

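The crop confirms the steel-coloured closed cup at crop (423,155). The other three cup shapes, at (270,250), (517,309) and (590,107), are red. The mouth-up cup is at (321,438) and the spacer at (555,494). Next I work out the spacer's angle and the first move.

```bash
cat >> h.py <<'E'
from scipy.spatial.transform import Rotation as Ro
def to(*P):  # print shifts in tool axes from the present pose through world points
    s=monitor.get_state(); R=Ro.from_quat(s['ee_rot']).as_matrix(); p=s['tool_pos']
    print('at',p.round(1),'ydir deg',round(np.degrees(np.arctan2(R[1,1],R[0,1])),2),'tilt',R[:2,2].round(4))
    for q in P: print(q,'->',(R.T@(np.array(q,float)-p)).round(1))
E
python3 - <<'E'
from h import *
c=load('top0'); X=cloud(c)
p=X[240:310,380:450].reshape(-1,3); p=p[abs(p[:,2]-20)<3]
r=cv2.minAreaRect(p[:,:2].astype(np.float32)); print(r)
to((560,0,230),(400,-286,230))
E
```

```text
((399.81597900390625, -287.0545959472656), (64.65214538574219, 63.836978912353516), 76.84435272216797)
at [244.2 574.8 230.4] ydir deg 66.98 tilt [-0.0008 -0.0014]
(560, 0, 230) -> [-515.5 -405.5    0.9]
(400, -286, 230) -> [-480.1 -731.3    1.4]
```

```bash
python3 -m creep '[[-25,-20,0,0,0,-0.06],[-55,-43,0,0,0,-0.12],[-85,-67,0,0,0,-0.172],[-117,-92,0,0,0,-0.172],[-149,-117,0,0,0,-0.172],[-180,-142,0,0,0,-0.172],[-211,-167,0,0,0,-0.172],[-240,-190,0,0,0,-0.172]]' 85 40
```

```text
refused: ROWS must be a list holding one list of rows, three levels of brackets. Nothing was moved.
```

Nothing moved. I misread the format; it is a list holding one list of rows, three levels of brackets. Resending.

```bash
python3 -m creep '[[[-25,-20,0,0,0,-0.06],[-55,-43,0,0,0,-0.12],[-85,-67,0,0,0,-0.172],[-117,-92,0,0,0,-0.172],[-149,-117,0,0,0,-0.172],[-180,-142,0,0,0,-0.172],[-211,-167,0,0,0,-0.172],[-240,-190,0,0,0,-0.172]]]' 85 40; python3 - <<'E'
from h import *
to((560,0,230),(400,-286,230))
E
```

```text
t: 0.82
tool_pos: [391.4, 304.4, 231.0]
ee_rot: [0.115, 0.993, -0.0, 0.0]
ft_force: [0.5, -0.8, 0.6]
grip_width: 85.3
grasp_force: 0.0
at [391.4 304.4 231. ] ydir deg 76.83 tilt [-0.     -0.0003]
(560, 0, 230) -> [-233.6 -258.     1.1]
(400, -286, 230) -> [-142.9 -572.9    1.2]
```

```bash
python3 -m creep '[[[-9,-36,0,0,0,0],[-18,-72,0,0,0,0],[-27,-108,0,0,0,0],[-36,-144,0,0,0,0],[-45,-180,0,0,0,0],[-54,-216,0,0,0,0],[-63,-252,0,0,0,0],[-72,-288,0,0,0,0]]]'; python3 -m creep '[[[-9,-36,0,0,0,0],[-18,-72,0,0,0,0],[-27,-108,0,0,0,0],[-36,-144,0,0,0,0],[-45,-180,0,0,0,0],[-54,-216,0,0,0,0],[-63,-252,0,0,0,0],[-70,-283,0,0,0,0]]]' |tail -1;python3 - <<'E'
from h import *
to((400,-286,230))
c=snap('wrist','w1')
to((400,-286,20))
print(proj(c,(400,-286.6,20)), proj(c,(400,-286.6,0)))
X=cloud(c); p=X.reshape(-1,3); m=(abs(p[:,2]-20)<4)&(np.hypot(p[:,0]-400,p[:,1]+286)<60)
print(m.sum(),cv2.minAreaRect(p[m][:,:2].astype(np.float32)))
E
```

```text
t: 1.48
tool_pos: [395.0, 8.0, 231.2]
ee_rot: [0.114, 0.993, -0.0, 0.0]
ft_force: [0.7, -0.2, -0.3]
grip_width: 84.7
grasp_force: 0.0
grasp_force: 0.0
at [ 398.6 -284.1  231. ] ydir deg 76.76 tilt [-0.0001 -0.0001]
(400, -286, 230) -> [-1.8 -1.5  1. ]
at [ 398.2 -288.3  230.9] ydir deg 76.57 tilt [-0.001  -0.0036]
(400, -286, 20) -> [ -1.2   3.4 210.9]
[278.39989991 184.73664164] [278.51508147 181.03711613]
4008 ((399.0799865722656, -287.06890869140625), (63.1697883605957, 62.64702606201172), 76.70283508300781)
```

View pics/w1.png

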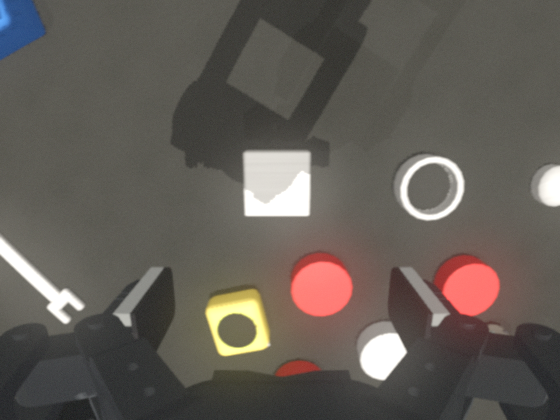

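```bash
python3 -m creep '[[[-1,0,30,0,0,0],[-1,0,65,0,0,0],[-1,0,100,0,0,0],[-1,0,130,0,0,0],[-1,0,155,0,0,0],[-1,0,170,0,0,0],[-1,0,170,0,0,0],[-1,0,170,0,0,0]]]' | sed -n 2p;python3 - <<'E'
from h import *
to((399.6,-286.8,2))
E
```

```text
tool_pos: [399.6, -281.4, 60.5]
at [ 399.6 -281.4   60.5] ydir deg 76.84 tilt [-0.0017  0.0017]
(399.6, -286.8, 2) -> [-1.4 -5.3 58.5]
```

```bash
for i in 1 2 3; do python3 -m creep '[[[0,0,0,0,0,0],[0,0,0,0,0,0]]]' | sed -n 2p;done;python3 - <<'E'
from h import *
to((399.6,-286.8,2))
E
```

```text
tool_pos: [401.3, -283.1, 63.3]
tool_pos: [400.9, -282.7, 62.7]
tool_pos: [400.4, -282.3, 61.8]
at [ 400.4 -282.3   61.8] ydir deg 76.84 tilt [ 0.0006 -0.0007]
(399.6, -286.8, 2) -> [-0.2 -4.5 59.8]
```

```bash
python3 -m creep '[[[0,-4,15,0,0,0],[0,-4.5,30,0,0,0],[0,-4.5,45,0,0,0],[0,-4.5,53,0,0,0],[0,-4.5,57,0,0,0],[0,-4.5,59,0,0,0],[0,-4.5,59,0,0,0],[0,-4.5,59,0,0,0]]]' | sed -n 2,4p;python3 -m creep '[[[0,0,0,0,0,0],[0,0,0,0,0,0],[0,0,0,0,0,0],[0,0,0,0,0,0],[0,0,0,0,0,0],[0,0,0,0,0,0]]]' 50 50;python3 -m creep '[[[0,0,0,0,0,0],[0,0,0,0,0,0],[0,0,0,0,0,0]]]';python3 - <<'E'
from h import *
to((660.4,89.6,120),(660.4,89.6,14))
E
```

```text
tool_pos: [399.6, -286.9, 3.0]
ee_rot: [0.115, 0.993, -0.0, 0.001]
ft_force: [0.1, -0.9, 0.6]
t: 4.53
tool_pos: [399.8, -287.6, 3.7]
ee_rot: [0.115, 0.993, -0.001, 0.001]
ft_force: [-2.6, -0.4, 5.9]
grip_width: 62.5
grasp_force: 57.3
t: 4.78
tool_pos: [399.8, -287.6, 3.7]
ee_rot: [0.114, 0.993, -0.001, 0.001]
ft_force: [-2.1, -1.6, 6.3]
grip_width: 62.5
grasp_force: 57.3
at [ 399.8 -287.6    3.7] ydir deg 76.85 tilt [ 0.0012 -0.0024]
(660.4, 89.6, 120) -> [-168.1  426.4 -116.8]
(660.4, 89.6, 14) -> [-168.   426.6  -10.8]
```

```bash
python3 -m creep '[[[0,0,-15,0,0,0],[0,0,-40,0,0,0],[0,0,-70,0,0,0],[0,0,-95,0,0,0],[-3,8,-110,0,0,0],[-9,24,-116,0,0,0],[-18,46,-116,0,0,0],[-30,76,-116,0,0,0]]]' | tail -3;python3 -m creep '[[[-13,34,0,0,0,0],[-26,68,0,0,0,0],[-40,102,0,0,0,0],[-53,136,0,0,0,0],[-67,170,0,0,0,0],[-80,204,0,0,0,0],[-94,238,0,0,0,0],[-107,272,0,0,0,0]]]' |tail -2;python3 -m creep '[[[-11,28,0,0,0,0],[-19,48,0,0,0,0],[-25,64,0,0,0,0],[-29,74,0,0,0,0],[-31,79,0,0,0,0],[-31,79,0,0,0,0],[-31,79,0,0,0,0],[-31,79,0,0,0,0]]]';python3 - <<'E'
from h import *
to((660.4,89.6,14.5))
E
```

```text
ft_force: [0.5, -1.4, -7.4]
grip_width: 62.5
grasp_force: 59.2
grip_width: 62.5
grasp_force: 59.2
t: 6.78
tool_pos: [659.2, 90.0, 117.8]
ee_rot: [0.115, 0.993, -0.0, -0.001]
ft_force: [0.1, 0.0, -6.3]
grip_width: 62.5
grasp_force: 59.3
at [659.2  90.  117.8] ydir deg 76.78 tilt [-0.0013 -0.0004]
(660.4, 89.6, 14.5) -> [-1.400e+00 -1.000e-01  1.033e+02]
```

```bash
python3 -m creep '[[[-1,0,20,0,0,0],[-1,0,45,0,0,0],[-1,0,68,0,0,0],[-1,0,84,0,0,0],[-1,0,94,0,0,0],[-1,0,98,0,0,0],[-1,0,98,0,0,0],[-1,0,98,0,0,0]]]' | sed -n 2,4p;python3 - <<'E'
from h import *
for i in range(4): print(monitor.get_state()['tool_pos'])
E
```

```text
tool_pos: [661.8, 90.5, 21.6]
ee_rot: [0.115, 0.993, 0.0, 0.001]
ft_force: [0.1, -0.1, -5.9]
[661.82772596  90.50870585  21.5730636 ]
[661.82772596  90.50870585  21.5730636 ]
[661.82772596  90.50870585  21.5730636 ]
[661.82772596  90.50870585  21.5730636 ]
```

```bash
python3 -m creep '[[[0,0,2,0,0,0],[0,0,3,0,0,0],[0,0,3.5,0,0,0],[0,0,4,0,0,0],[0,0,4.5,0,0,0],[0,0,5,0,0,0],[0,0,5,0,0,0]]]' | sed -n 2,4p;python3 -m creep '[[[0,0,0.5,0,0,0],[0,0,0.5,0,0,0],[0,0,0.5,0,0,0]]]' | sed -n 2,4p
```

```text
tool_pos: [661.1, 90.9, 15.9]
ee_rot: [0.115, 0.993, -0.0, 0.0]
ft_force: [-2.2, 0.9, -2.4]
tool_pos: [661.2, 90.9, 15.9]
ee_rot: [0.115, 0.993, -0.0, 0.0]
ft_force: [-5.3, 0.4, 3.7]
```

```bash
python3 -m creep '[[[0,0,0,0,0,0],[0,0,0,0,0,0],[0,0,0,0,0,0],[0,0,0,0,0,0],[0,0,-5,0,0,0],[0,0,-20,0,0,0],[0,0,-50,0,0,0],[0,0,-85,0,0,0]]]' 85 |tail -3; python3 - <<'E'
from h import *
to((437.5,-138.5,100))
E
```

```text
ft_force: [0.3, 0.5, 0.1]
grip_width: 85.1
grasp_force: 0.0
at [659.4  90.7  99.3] ydir deg 76.83 tilt [-0.0042 -0.0001]
(437.5, -138.5, 100) -> [ 1.638e+02 -2.738e+02  2.000e-01]
```

```bash
python3 -m creep '[[[10,-16,-10,0,0,0],[29,-48,-15,0,0,0],[49,-82,-15,0,0,0],[69,-116,-15,0,0,0],[89,-150,-15,0,0,0],[109,-183,-15,0,0,0],[128,-215,-15,0,0,0],[143,-240,-15,0,0,0]]]' |sed -n 2p; python3 -m creep '[[[11,-18,5,0,0,0],[17,-28,15,0,0,0],[20,-34,25,0,0,0],[20,-34,30,0,0,0],[20,-34,30,0,0,0]]]' |sed -n 2p; python3 - <<'E'
from h import *
c=snap('top','top1'); X=cloud(c)
def blob(u,v,zt,n,rr=30):
    p=X[v-rr:v+rr+1,u-rr:u+rr+1]; m=(abs(p[...,2]-zt)<6).astype(np.uint8)
    nl,l,s,ce=cv2.connectedComponentsWithStats(m); i=1+np.argmax(s[1:,4]); print(n,s[i,4],atz(c,ce[i]+[u-rr,v-rr],zt).round(1),np.nanmean(p[l==i],0).round(1))
u,v=proj(c,(660,90,32)).astype(int);print(u,v); blob(u,v,32,'spacer'); blob(218,146,12,'platen')
to((437.5,-138.5,3.5))
E
```

```text
tool_pos: [465.7, -111.8, 116.3]
tool_pos: [439.1, -138.0, 83.0]
216 143
spacer 1036 [661.1  89.9  32. ] [661.1  89.9  32.1]
platen 1177 [655.9  86.5  12. ] [655.9  86.4  12.4]
at [ 439.7 -138.    83.8] ydir deg 76.87 tilt [-0.0016  0.0013]
(437.5, -138.5, 3.5) -> [ 1.9 -1.1 80.3]
```

```bash
python3 - <<'E'
from h import *
c=load('top0'); X=cloud(c).reshape(-1,3)
for n,x,y,a,b,r in [('lcup',437.5,-138.5,18,34,40),('ucup',620,-209,18,34,40),('core',619,223,84,100,32),('seat',470,.5,8,32,30)]:
    m=(X[:,2]>a)&(X[:,2]<b)&(np.hypot(X[:,0]-x,X[:,1]-y)<r); p=X[m][:,:2].astype(np.float32)
    print(n,m.sum(),cv2.minEnclosingCircle(p),cv2.fitEllipse(cv2.convexHull(p)))
E
python3 -m creep '[[[1.5,-1,20,0,0,0],[1.5,-1,40,0,0,0],[1.5,-1,56,0,0,0],[1.5,-1,68,0,0,0],[1.5,-1,73,0,0,0],[1.5,-1,73,0,0,0],[1.5,-1,73,0,0,0]]]' |sed -n 2p
```

```text
lcup 293 ((437.89788818359375, -138.24484252929688), 31.83091926574707) ((437.9334716796875, -138.2552947998047), (62.189144134521484, 63.48169708251953), 133.1879425048828)
ucup 846 ((620.8582763671875, -209.4168701171875), 31.89359474182129) ((620.7364501953125, -209.42642211914062), (62.564090728759766, 63.52549362182617), 14.583802223205566)
core 526 ((620.0173950195312, 223.36392211914062), 23.707361221313477) ((619.2599487304688, 223.5481719970703), (45.34837341308594, 45.674957275390625), 19.5213565826416)
seat 386 ((469.0679931640625, 2.05023193359375), 21.832075119018555) ((469.0730285644531, 1.857169508934021), (42.380027770996094, 42.818992614746094), 161.2925567626953)
tool_pos: [438.9, -139.2, 12.2]
```

```bash
python3 -m creep '[[[0.5,0.5,4,0,0,0],[0.5,0.5,7,0,0,0],[0.5,0.5,8.5,0,0,0],[0.5,0.5,8.5,0,0,0],[0.5,0.5,8.5,0,0,0]]]' |sed -n 2p;python3 -m creep '[[[0,0,0,0,0,0],[0,0,0,0,0,0],[0,0,0,0,0,0],[0,0,0,0,0,0],[0,0,0,0,0,0],[0,0,0,0,0,0],[0,0,0,0,0,0]]]' 50 50;python3 - <<'E'
from h import *
to((661.1,89.9,120))
E
```

```text
tool_pos: [437.8, -138.9, 3.4]
t: 11.67
tool_pos: [438.2, -139.2, 4.1]
ee_rot: [0.115, 0.993, -0.0, 0.0]
ft_force: [-1.5, -1.0, 6.1]
grip_width: 61.2
grasp_force: 62.7
at [ 438.2 -139.2    4.1] ydir deg 76.83 tilt [ 0.0007 -0.0004]
(661.1, 89.9, 120) -> [-164.9  273.8 -115.8]
```

```bash
python3 -m creep '[[[0,0,-12,0,0,0],[0,0,-36,0,0,0],[0,0,-66,0,0,0],[0,0,-92,0,0,0],[-6,10,-110,0,0,0],[-18,30,-116,0,0,0],[-36,60,-116,0,0,0],[-55,92,-116,0,0,0]]]' |sed -n 2p; python3 -m creep '[[[-19,32,0,0,0,0],[-38,64,0,0,0,0],[-58,96,0,0,0,0],[-76,126,0,0,0,0],[-91,151,0,0,0,0],[-102,169,0,0,0,0],[-108,179,0,0,0,0],[-110,182,0,0,0,0]]]' |sed -n 2p;python3 -m creep '[[[0,0,20,0,0,0],[0,0,45,0,0,0],[0,0,62,0,0,0],[0,0,72,0,0,0],[0,0,75,0,0,0],[0,0,75,0,0,0],[0,0,75,0,0,0]]]'; python3 - <<'E'
from h import *
to((661.1,89.9,36))
E
```

```text
tool_pos: [512.4, -61.4, 119.0]
tool_pos: [660.8, 91.6, 117.5]
t: 13.58
tool_pos: [661.4, 89.9, 45.4]
ee_rot: [0.115, 0.993, 0.0, 0.001]
ft_force: [0.0, 0.7, -3.1]
grip_width: 61.1
grasp_force: 63.8
at [661.4  89.9  45.4] ydir deg 76.81 tilt [ 0.0014 -0.0001]
(661.1, 89.9, 36) -> [ 0.3 -0.1  9.4]
```

```bash
python3 -m creep '[[[0,0,4,0,0,0],[0,0,7,0,0,0],[0,0,8,0,0,0],[0,0,8.5,0,0,0],[0,0,9,0,0,0],[0,0,9.5,0,0,0],[0,0,9.5,0,0,0],[0,0,9.5,0,0,0]]]' | sed -n 2,4p
```

```text
tool_pos: [661.0, 90.3, 36.2]
ee_rot: [0.115, 0.993, -0.0, -0.0]
ft_force: [-4.3, 0.4, 4.2]
```

```bash
python3 -m creep '[[[0,0,0.3,0,0,0],[0,0,0.3,0,0,0]]]' | sed -n 2,4p
```

```text
tool_pos: [661.0, 90.3, 36.2]
ee_rot: [0.115, 0.993, -0.0, -0.0]
ft_force: [-5.7, 0.0, 5.5]
```

```bash
python3 -m creep '[[[0,0,0,0,0,0],[0,0,0,0,0,0],[0,0,0,0,0,0],[0,0,0,0,0,0],[0,0,-8,0,0,0],[0,0,-30,0,0,0],[0,0,-65,0,0,0],[0,0,-100,0,0,0]]]' 85 |tail -3; python3 -m creep '[[[0,0,-15,0,0,0],[10,15,-20,0,0,0],[25,45,-20,0,0,0],[42,77,-20,0,0,0],[56,102,-20,0,0,0],[65,115,-20,0,0,0],[68,120,-20,0,0,0],[68,120,-20,0,0,0]]]' |sed -n 2p;python3 - <<'E'
from h import *
c=snap('top','top2'); X=cloud(c).reshape(-1,3)
for n,x,y,a,b,r in [('lcup',661,90,50,66,42)]:
    m=(X[:,2]>a)&(X[:,2]<b)&(np.hypot(X[:,0]-x,X[:,1]-y)<r); p=X[m][:,:2].astype(np.float32)
    print(n,m.sum(),cv2.minEnclosingCircle(p),cv2.fitEllipse(cv2.convexHull(p)))
c=snap('wrist','w2'); X=cloud(c).reshape(-1,3)
for n,x,y,a,b,r in [('core',619.5,223.4,86,98,35),('lcup',661,90,52,64,42)]:
    m=(X[:,2]>a)&(X[:,2]<b)&(np.hypot(X[:,0]-x,X[:,1]-y)<r); p=X[m][:,:2].astype(np.float32)
    print(n,m.sum(),cv2.minEnclosingCircle(p) if m.sum() else 0)
to((619.5,223.4,45))
E
```

```text
ft_force: [1.3, -0.4, -0.0]
grip_width: 84.9
grasp_force: 0.0
tool_pos: [621.6, 223.4, 154.4]
lcup 331 ((660.9328002929688, 89.27684783935547), 31.765947341918945) ((661.1243896484375, 89.4389877319336), (61.07841873168945, 63.50189208984375), 74.92033386230469)
core 4500 ((618.3892822265625, 225.569580078125), 22.947261810302734)
lcup 949 ((654.9893188476562, 89.46907043457031), 31.381696701049805)
at [622.3 221.7 154.4] ydir deg 76.8 tilt [ 0.0001 -0.0008]
(619.5, 223.4, 45) -> [  3.2   1.1 109.4]
```

View pics/w2.png

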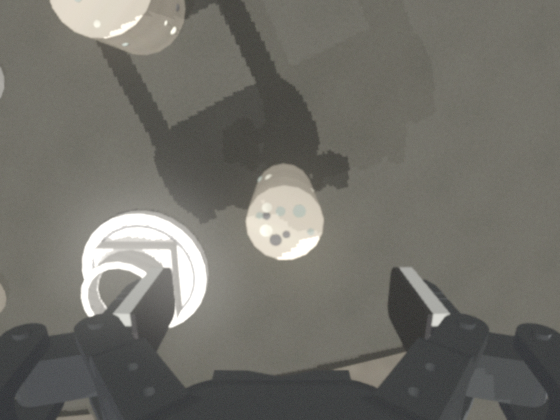

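Wrist view: the cup sits centred on the spacer and platen at (130,270). The core top is at (285,222) between the open fingers. Descending on the core.

```bash
python3 -m creep '[[[2,1,12,0,0,0],[3,1.5,24,0,0,0],[3,1.5,44,0,0,0],[3,1.5,66,0,0,0],[3,1.5,86,0,0,0],[3,1.5,100,0,0,0],[3,1.5,108,0,0,0],[3,1.5,109,0,0,0]]]' |sed -n 2,4p; python3 -m creep '[[[0,0,0,0,0,0],[0,0,0,0,0,0],[0,0,0,0,0,0],[0,0,0,0,0,0]]]' |sed -n 2,4p
```

```text
tool_pos: [617.7, 223.8, 42.3]
ee_rot: [0.115, 0.993, -0.001, -0.002]
ft_force: [-0.0, -0.1, 0.4]
tool_pos: [620.4, 225.1, 47.1]
ee_rot: [0.115, 0.993, 0.0, 0.001]
ft_force: [0.1, -0.7, 0.5]
```

```bash
python3 -m creep '[[[0,0,0,0,0,0],[0,0,0,0,0,0],[0,0,0,0,0,0],[0,0,0,0,0,0],[0,0,0,0,0,0],[0,0,0,0,0,0],[0,0,0,0,0,0],[0,0,0,0,0,0]]]' 35 35; python3 -m creep '[[[0,0,-5,0,0,0],[0,0,-12,0,0,0],[0,0,-25,0,0,0],[0,0,-42,0,0,0],[0,0,-58,0,0,0],[0,0,-68,0,0,0],[0,0,-73,0,0,0],[0,0,-73,0,0,0]]]'; python3 - <<'E'
from h import *
to((661,89.4,120))
c=snap('top','top3'); X=cloud(c).reshape(-1,3)
m=(abs(X[:,2]-165)<8)&(np.hypot(X[:,0]-619.5,X[:,1]-224)<30); print(m.sum())
c=snap('wrist','w3'); X=cloud(c).reshape(-1,3)
m=(abs(X[:,2]-165)<8)&(np.hypot(X[:,0]-619.5,X[:,1]-224)<30); p=X[m][:,:2].astype(np.float32); print(m.sum(),cv2.minEnclosingCircle(p),X[m][:,2].mean())
to((661,89.4,120))
c=snap('scene','s3')
cv2.imwrite('pics/s3c.png',cv2.resize(cv2.cvtColor(c['img'][170:370,190:460],cv2.COLOR_RGB2BGR),None,fx=2.9,fy=2.9,interpolation=2))
E
```

```text
t: 17.52
tool_pos: [619.7, 224.9, 46.0]
ee_rot: [0.115, 0.993, 0.0, 0.0]
ft_force: [-0.4, -0.0, 3.6]
grip_width: 45.6
grasp_force: 36.5
t: 18.18
tool_pos: [620.3, 225.0, 120.5]
ee_rot: [0.115, 0.993, 0.001, 0.001]
ft_force: [0.8, 0.2, -3.9]
grip_width: 45.1
grasp_force: 36.4
at [620.3 225.  120.5] ydir deg 76.83 tilt [0.0029 0.0007]
(661, 89.4, 120) -> [ -70.6 -122.8    0.5]
125
15018 ((614.6885375976562, 225.16510009765625), 28.42546844482422) 164.47693925518658
at [619.  224.7 117.9] ydir deg 76.83 tilt [-0.0009 -0.0002]
(661, 89.4, 120) -> [ -71.8 -122.2   -2.1]
```

View pics/s3c.png

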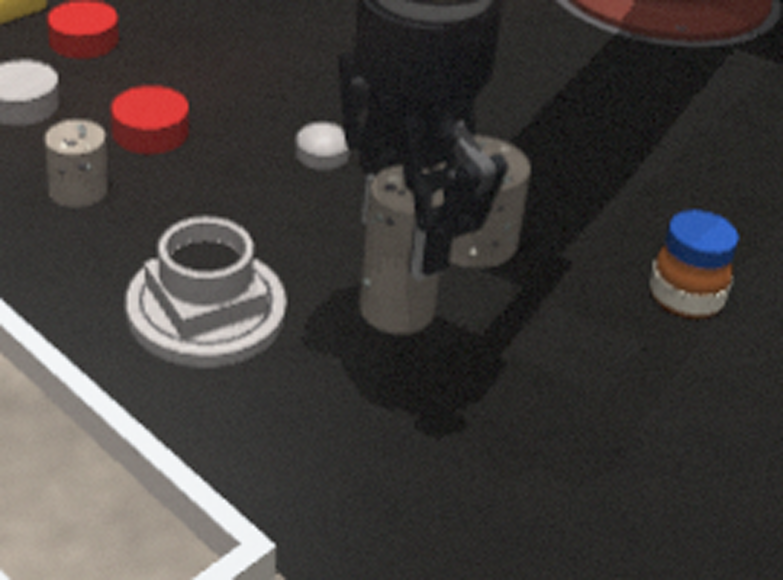

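Scene crop: the core hangs upright at (400,250), its base at (400,328), clear of the bench. The cup, spacer and platen are at (205,270) and concentric.

```bash
python3 -m creep '[[[-3,-5,-8,0,0,0],[-10,-17,-15,0,0,0],[-20,-35,-15,0,0,0],[-33,-56,-15,0,0,0],[-45,-78,-15,0,0,0],[-57,-98,-15,0,0,0],[-66,-113,-15,0,0,0],[-71,-121.5,-15,0,0,0]]]' |sed -n 2p; for i in 1 2 3; do python3 -m creep '[[[0,0,0,0,0,0],[0,0,0,0,0,0],[0,0,0,0,0,0]]]' |sed -n 2p;done; python3 - <<'E'
from h import *
c=snap('top','top4'); X=cloud(c).reshape(-1,3)
m=(abs(X[:,2]-181)<8)&(np.hypot(X[:,0]-661,X[:,1]-89.4)<35); print(m.sum())
m=(abs(X[:,2]-58)<4)&(np.hypot(X[:,0]-661,X[:,1]-89.4)<35);print(m.sum())
c=snap('scene','s4'); X=cloud(c).reshape(-1,3)
cv2.imwrite('pics/s4c.png',cv2.resize(cv2.cvtColor(c['img'][150:310,190:360],cv2.COLOR_RGB2BGR),None,fx=3.7,fy=3.7,interpolation=2))
to((661,90.3,88))
E
```

```text
tool_pos: [661.8, 86.9, 134.1]
tool_pos: [660.6, 90.9, 133.5]
tool_pos: [660.6, 91.2, 133.5]
tool_pos: [660.8, 90.6, 133.5]
69
123
at [660.8  90.4 133.5] ydir deg 76.84 tilt [-0. -0.]
(661, 90.3, 88) -> [-0.2 -0.  45.5]
```

View pics/s4c.png

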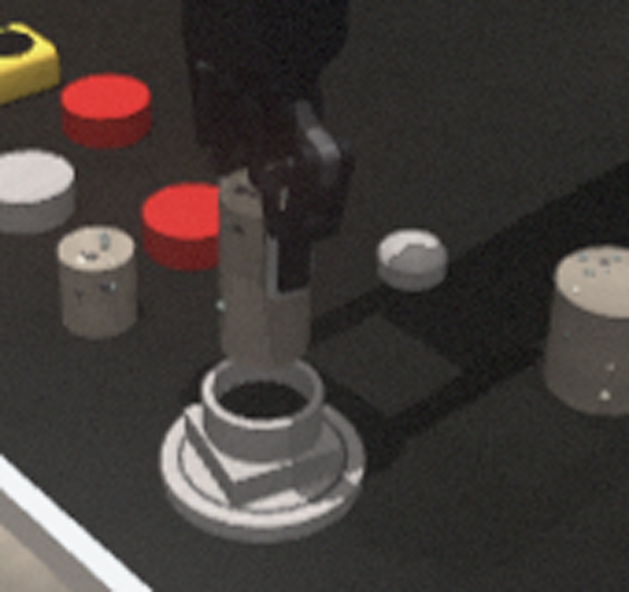

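Crop: the core, columns 222–310 (mid 266), hangs over the cup mouth, columns 205–322 (mid 263). To check depth, I'll fit both cylinders in the scene cloud.

```bash
cat >> h.py <<'E'
from scipy.optimize import least_squares
def cyl(X,x,y,a,b,r):
    m=(X[:,2]>a)&(X[:,2]<b)&(np.hypot(X[:,0]-x,X[:,1]-y)<r+5); p=X[m]
    s=least_squares(lambda c:np.hypot(p[:,0]-c[0],p[:,1]-c[1])-r,(x,y),loss='soft_l1'); return s.x.round(2),m.sum(),np.abs(s.fun).mean().round(2)
E
python3 - <<'E'
from h import *
X=cloud(load('s4')).reshape(-1,3)
print(cyl(X,661,90,94,104,23),cyl(X,661,90,104,114,23),cyl(X,661,90,36,54,32))
X=cloud(load('s3')).reshape(-1,3); print(cyl(X,661,90,36,54,32),cyl(X,620,224,80,110,23))
E
```

```text
(array([659.38,  92.77]), np.int64(108), np.float64(0.7)) (array([659.49,  92.45]), np.int64(100), np.float64(0.77)) (array([662.54,  98.82]), np.int64(567), np.float64(7.04))
(array([665.14,  96.51]), np.int64(585), np.float64(6.91)) (array([617.33, 226.97]), np.int64(351), np.float64(0.67))
```

```bash
python3 - <<'E'
from h import *
for f in('s3','s4'):
    X=cloud(load(f)).reshape(-1,3)
    r=np.hypot(X[:,0]-660.5,X[:,1]-90.5)
    n=(X[:,0]-660.5)*.62+(X[:,1]-90.5)*.78
    print(cyl(X[(r>28.5)&(n>0)],660.5,90.5,38,54,32))
    Y=X[(abs(X[:,2]-58)<3)&(r<40)&(r>20)][:,:2].astype(np.float32); print(len(Y),cv2.minEnclosingCircle(Y))
E
```

```text
(array([659.83,  92.69]), np.int64(206), np.float64(0.78))
150 ((660.9796142578125, 93.58097076416016), 32.724971771240234)
(array([659.84,  92.78]), np.int64(212), np.float64(0.8))
122 ((661.1607055664062, 94.31620025634766), 31.756868362426758)
```

Core and cup agree within 0.5 mm, so I lower it.

```bash
python3 -m creep '[[[-0.3,0,8,0,0,0],[-0.3,0,18,0,0,0],[-0.3,0,27,0,0,0],[-0.3,0,34,0,0,0],[-0.3,0,39,0,0,0],[-0.3,0,42,0,0,0],[-0.3,0,43,0,0,0],[-0.3,0,43,0,0,0]]]' |sed -n 2,4p; python3 -m creep '[[[0,0,0.5,0,0,0],[0,0,1,0,0,0],[0,0,1.5,0,0,0],[0,0,2,0,0,0],[0,0,2,0,0,0]]]' |sed -n 2,4p
```

```text
tool_pos: [661.1, 90.3, 90.2]
ee_rot: [0.115, 0.993, -0.0, -0.0]
ft_force: [-0.8, -0.8, -4.2]
tool_pos: [661.2, 90.3, 88.6]
ee_rot: [0.115, 0.993, -0.0, 0.0]
ft_force: [-1.0, -0.2, -3.4]
```

```bash
python3 -m creep '[[[0,0,0.5,0,0,0],[0,0,1,0,0,0],[0,0,1,0,0,0]]]' |sed -n 2,4p;  python3 -m creep '[[[0,0,0.5,0,0,0],[0,0,0.5,0,0,0]]]' |sed -n 2,4p
```

```text
tool_pos: [661.3, 90.3, 88.0]
ee_rot: [0.115, 0.993, 0.0, 0.0]
ft_force: [-1.5, -0.3, -1.9]
tool_pos: [661.4, 90.3, 87.9]
ee_rot: [0.115, 0.993, -0.0, 0.0]
ft_force: [-3.1, -0.1, 2.6]
```

```bash
python3 -m creep '[[[0,0,0,0,0,0],[0,0,0,0,0,0],[0,0,0,0,0,0],[0,0,0,0,0,0],[0,0,-8,0,0,0],[0,0,-20,0,0,0],[0,0,-40,0,0,0],[0,0,-70,0,0,0]]]' 85 |tail -3; python3 -m creep '[[[0,0,-30,0,0,0],[5,-8,-37,0,0,0],[12,-36,-37,0,0,0],[20,-70,-37,0,0,0],[30,-105,-37,0,0,0],[40,-140,-37,0,0,0],[48,-170,-37,0,0,0],[52,-190,-37,0,0,0]]]' |sed -n 2p; python3 - <<'E'
from h import *
c=snap('top','top5'); X=cloud(c).reshape(-1,3)
print('top core',cyl(X,661,90,100,128,23)); m=(abs(X[:,2]-134)<6)&(np.hypot(X[:,0]-661,X[:,1]-90)<35); p=X[m]; print(m.sum(),p[:,2].mean(),cv2.minEnclosingCircle(p[:,:2].astype(np.float32)), cv2.fitEllipse(cv2.convexHull(p[:,:2].astype(np.float32))))
c=snap('scene','s5'); X=cloud(c).reshape(-1,3); print(cyl(X,660,92,62,85,23),cyl(X,660,92,110,130,23))
to((620.7,-208.5,100))
E
```

```text
ft_force: [0.0, 1.1, 0.5]
grip_width: 85.0
grasp_force: 0.0
tool_pos: [565.8, -85.2, 194.9]
top core (array([661.59,  89.3 ]), np.int64(130), np.float64(0.33))
584 133.95055613667066 ((660.8233642578125, 89.56989288330078), 23.387096405029297) ((660.945068359375, 89.09473419189453), (44.9801025390625, 46.187870025634766), 129.7154998779297)
(array([659.91,  92.5 ]), np.int64(230), np.float64(0.76)) (array([660.  ,  92.35]), np.int64(220), np.float64(0.75))
at [566.2 -85.6 195. ] ydir deg 76.61 tilt [ 0.0011 -0.0011]
(620.7, -208.5, 100) -> [ -81.4 -106.9   95.2]
```

```bash
python3 -m creep '[[[-8,-10,5,0,0,0],[-25,-33,20,0,0,0],[-43,-56,40,0,0,0],[-60,-78,62,0,0,0],[-72,-95,80,0,0,0],[-80,-105,92,0,0,0],[-81.5,-107,95,0,0,0],[-81.5,-107,95,0,0,0]]]' |sed -n 2p; python3 -m creep '[[[0,0,0,0,0,0],[0,0,0,0,0,0],[0,0,0,0,0,0],[0,0,0,0,0,0]]]' |sed -n 2p;  python3 - <<'E'
from h import *
c=snap('wrist','w6'); X=cloud(c).reshape(-1,3)
m=(abs(X[:,2]-26)<5)&(np.hypot(X[:,0]-620.7,X[:,1]+209)<42); print(m.sum(),cv2.minEnclosingCircle(X[m][:,:2].astype(np.float32)))
to((620.7,-208.7,4))
E
```

```text
tool_pos: [622.1, -205.5, 97.2]
tool_pos: [622.8, -205.1, 100.4]
7727 ((619.9207153320312, -209.61334228515625), 31.94407844543457)
at [ 622.6 -205.2  100.1] ydir deg 76.88 tilt [ 0.0015 -0.0006]
(620.7, -208.7, 4) -> [ 1.2 -3.8 96.1]
```

View pics/w6.png

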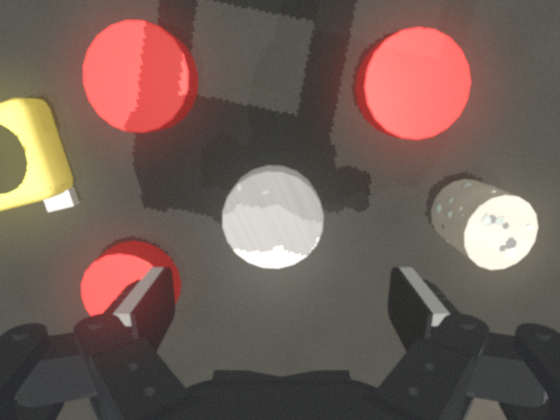

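The steel cup is at (273,217) between the fingers, with the red cups and short core clear of the finger path. Correcting by (1.2, -3.8) and going down.

```bash
python3 -m creep '[[[1,-3,15,0,0,0],[1.3,-4,35,0,0,0],[1.3,-4,55,0,0,0],[1.3,-4,73,0,0,0],[1.3,-4,85,0,0,0],[1.3,-4,92,0,0,0],[1.3,-4,96,0,0,0],[1.3,-4,96,0,0,0]]]' |sed -n 2p; python3 -m creep '[[[0,0,0,0,0,0],[0,0,0,0,0,0],[0,0,0,0,0,0]]]' |sed -n 2p;python3 -m creep '[[[0,0,0,0,0,0],[0,0,0,0,0,0],[0,0,0,0,0,0],[0,0,0,0,0,0],[0,0,0,0,0,0],[0,0,0,0,0,0],[0,0,0,0,0,0]]]' 50 50; python3 - <<'E'
from h import *
to((661,90.3,150))
E
```

```text
tool_pos: [619.6, -209.1, 2.2]
tool_pos: [620.9, -209.7, 4.4]
t: 25.33
tool_pos: [620.8, -210.0, 4.4]
ee_rot: [0.115, 0.993, -0.001, 0.001]
ft_force: [-2.0, -1.6, 5.2]
grip_width: 62.5
grasp_force: 55.8
at [ 620.8 -210.     4.4] ydir deg 76.85 tilt [ 0.0015 -0.0016]
(661, 90.3, 150) -> [  28.9  301.4 -146. ]
```

```bash
python3 -m creep '[[[0,0,-10,0,0,0],[0,0,-30,0,0,0],[0,0,-60,0,0,0],[0,0,-92,0,0,0],[0,0,-124,0,0,0],[0,4,-148,0,0,0],[1,14,-162,0,0,0],[3,32,-164,0,0,0]]]' |sed -n 2p; python3 -m creep '[[[3,27,0,0,0,0],[6,58,0,0,0,0],[9,90,0,0,0,0],[12,122,0,0,0,0],[15,154,0,0,0,0],[18,184,0,0,0,0],[20,212,0,0,0,0],[22,234,0,0,0,0]]]' |sed -n 2p; python3 -m creep '[[[1,14,0,0,0,0],[2,24,0,0,0,0],[3,31,0,0,0,0],[3.5,34,0,0,0,0],[3.5,34,0,0,0,0],[3.5,34,0,0,0,0],[3.5,34,0,0,0,0],[3.5,34,0,0,0,0]]]' |sed -n 2p;  python3 - <<'E'
from h import *
to((661,90.3,122.4))
E
```

```text
tool_pos: [625.7, -178.4, 170.7]
tool_pos: [654.7, 58.8, 164.7]
tool_pos: [660.7, 88.4, 167.1]
at [660.7  88.4 167.1] ydir deg 76.76 tilt [ 0.0001 -0.0002]
(661, 90.3, 122.4) -> [ 0.1  1.9 44.7]
```

```bash
python3 -m creep '[[[0,1.9,8,0,0,0],[0,1.9,14,0,0,0],[0,1.9,18,0,0,0],[0,1.9,18,0,0,0],[0,1.9,18,0,0,0],[0,1.9,18,0,0,0],[0,1.9,18,0,0,0]]]' |sed -n 2p; python3 - <<'E'
from h import *
c=snap('scene','s7'); X=cloud(c).reshape(-1,3)
n=(X[:,0]-660.5)*.62+(X[:,1]-90.5)*.78; r=np.hypot(X[:,0]-660,X[:,1]-92)
print('cup',cyl(X[(n>0)&(r>27)],660,92,147,168,32),'core',cyl(X,660,92,70,125,23))
cv2.imwrite('pics/s7c.png',cv2.resize(cv2.cvtColor(c['img'][130:300,190:360],cv2.COLOR_RGB2BGR),None,fx=3.5,fy=3.5,interpolation=2))
to((661,90.3,122.4))
E
```

```text
tool_pos: [661.3, 91.2, 149.4]
cup (array([660.64,  93.3 ]), np.int64(225), np.float64(0.7)) core (array([660.04,  92.48]), np.int64(569), np.float64(0.73))
at [661.3  91.2 149.5] ydir deg 76.84 tilt [ 0.0007 -0.    ]
(661, 90.3, 122.4) -> [ 0.1 -1.  27.1]
```

View pics/s7c.png

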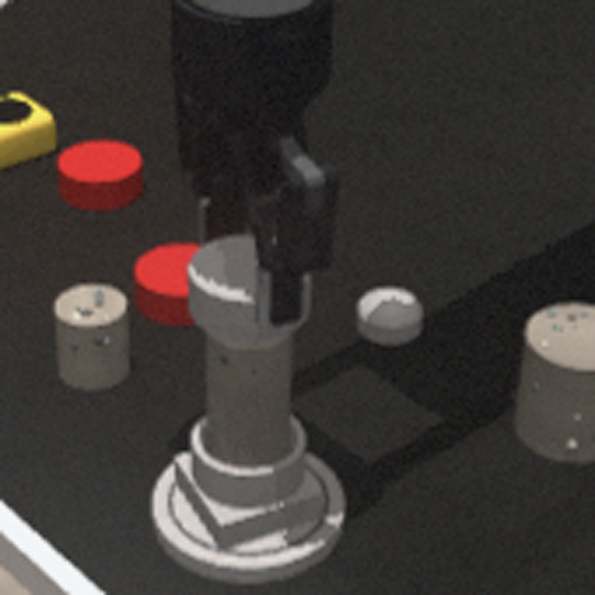

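The cup, mid col 250, hangs just above the core, mid col 249. The fit says it is off by (0.6, 0.8) mm, so I correct by (0.3, -0.9) and lower.

```bash
python3 -m creep '[[[0.3,-0.9,3,0,0,0],[0.3,-0.9,7,0,0,0],[0.3,-0.9,11,0,0,0],[0.3,-0.9,14,0,0,0],[0.3,-0.9,16,0,0,0],[0.3,-0.9,17,0,0,0],[0.3,-0.9,17,0,0,0]]]' |sed -n 2,4p; python3 -m creep '[[[0,0,2,0,0,0],[0,0,4,0,0,0],[0,0,6,0,0,0],[0,0,7.5,0,0,0],[0,0,8.5,0,0,0],[0,0,8.5,0,0,0]]]' |sed -n 2,4p
```

```text
tool_pos: [660.3, 90.4, 131.4]
ee_rot: [0.115, 0.993, -0.0, -0.0]
ft_force: [-0.5, 0.1, -4.2]
tool_pos: [660.3, 90.4, 123.1]
ee_rot: [0.115, 0.993, -0.0, -0.0]
ft_force: [-0.6, 0.6, -4.2]
```

```bash
python3 -m creep '[[[0,0,0.5,0,0,0],[0,0,1,0,0,0],[0,0,1.5,0,0,0],[0,0,1.5,0,0,0]]]' |sed -n 2,4p;  python3 -m creep '[[[0,0,0.5,0,0,0],[0,0,0.5,0,0,0]]]' |sed -n 2,4p
```

```text
tool_pos: [660.7, 90.4, 122.5]
ee_rot: [0.115, 0.993, -0.0, 0.0]
ft_force: [-0.6, 0.1, -1.6]
tool_pos: [660.9, 90.3, 122.5]
ee_rot: [0.115, 0.993, -0.0, 0.0]
ft_force: [-0.7, -0.6, 1.4]
```

Seated. Release, rise, and head to the seat.

```bash
python3 -m creep '[[[0,0,0,0,0,0],[0,0,0,0,0,0],[0,0,0,0,0,0],[0,0,0,0,0,0],[0,0,-5,0,0,0],[0,0,-15,0,0,0],[0,0,-35,0,0,0],[0,0,-60,0,0,0]]]' 85 |tail -3; python3 - <<'E'
from h import *
to((469.1,2.8,190),(469.1,2.8,80))
E
```

```text
ft_force: [1.1, -0.5, -0.3]
grip_width: 84.9
grasp_force: 0.0
at [659.5  90.4 180.8] ydir deg 76.83 tilt [-0.0034 -0.    ]
(469.1, 2.8, 190) -> [ 165.4 -128.6   -8.5]
(469.1, 2.8, 80) -> [ 165.1 -128.6  101.5]
```

```bash
python3 -m creep '[[[8,-6,-12,0,0,0],[30,-23,-12,0,0,0],[55,-43,-12,0,0,0],[82,-64,-5,0,0,0],[108,-84,20,0,0,0],[130,-101,50,0,0,0],[150,-117,75,0,0,0],[160,-125,90,0,0,0]]]' |sed -n 2p; python3 -m creep '[[[4,-3,7,0,0,0],[5,-4,10,0,0,0],[5,-4,10,0,0,0],[5,-4,10,0,0,0],[5,-4,10,0,0,0]]]' |sed -n 2p; python3 - <<'E'
from h import *
c=snap('top','top8'); X=cloud(c).reshape(-1,3)
m=(abs(X[:,2]-144)<6)&(np.hypot(X[:,0]-661,X[:,1]-90)<42); p=X[m]; print('cap',m.sum(),p[:,2].mean(),cv2.minEnclosingCircle(p[:,:2].astype(np.float32)), cv2.fitEllipse(cv2.convexHull(p[:,:2].astype(np.float32))))
c=snap('wrist','w8'); X=cloud(c).reshape(-1,3)
m=(X[:,2]>6)&(X[:,2]<30)&(np.hypot(X[:,0]-469,X[:,1]-2)<30); print(m.sum(),cv2.minEnclosingCircle(X[m][:,:2].astype(np.float32)))
to((469.1,2.8,3))
E
```

```text
tool_pos: [472.7, 4.6, 89.2]
tool_pos: [472.6, 2.4, 83.5]
cap 1133 143.97680827565537 ((661.1065673828125, 89.0212631225586), 32.02566146850586) ((660.9432373046875, 88.92425537109375), (63.0207633972168, 63.266944885253906), 150.03465270996094)
3934 ((468.2337646484375, 2.030292510986328), 22.01382827758789)
at [472.    2.5  82.9] ydir deg 76.87 tilt [ 0.0024 -0.0003]
(469.1, 2.8, 3) -> [ 3.1 -0.4 79.9]
```

```bash
python3 -m creep '[[[3,0,15,0,0,0],[3,0,32,0,0,0],[3,0,48,0,0,0],[3,0,62,0,0,0],[3,0,72,0,0,0],[3,0,77,0,0,0],[3,0,79,0,0,0],[3,0,79,0,0,0]]]' |sed -n 2p; python3 -m creep '[[[0,0,0,0,0,0],[0,0,0,0,0,0],[0,0,0,0,0,0]]]' |sed -n 2p
```

```text
tool_pos: [467.9, 3.1, 2.6]
tool_pos: [468.3, 3.0, 3.4]
```

```bash
python3 -m creep '[[[-0.5,0,0.4,0,0,0],[-0.5,0,0.4,0,0,0],[-0.5,0,0.4,0,0,0],[-0.5,0,0.4,0,0,0],[-0.5,0,0.4,0,0,0],[-0.5,0,0.4,0,0,0],[-0.5,0,0.4,0,0,0],[-0.5,0,0.4,0,0,0]]]' 30 40;  python3 -m creep '[[[0,0,-5,0,0,0],[0,0,-12,0,0,0],[0,0,-25,0,0,0],[0,0,-37,0,0,0],[0,0,-40,0,0,0],[0,0,-40,0,0,0]]]'; python3 - <<'E'
from h import *
c=snap('scene','s9')
u,v=proj(c,(469,3,45)).astype(int); print(u,v)
cv2.imwrite('pics/s9c.png',cv2.resize(cv2.cvtColor(c['img'][v-60:v+60,u-70:u+70],cv2.COLOR_RGB2BGR),None,fx=5,fy=5,interpolation=2))
to((661,89.9,200))
E
```

```text
t: 32.98
tool_pos: [468.3, 2.8, 2.7]
ee_rot: [0.115, 0.993, -0.0, 0.0]
ft_force: [-2.4, -0.7, 5.9]
grip_width: 42.1
grasp_force: 40.4
t: 33.48
tool_pos: [469.1, 2.9, 43.4]
ee_rot: [0.115, 0.993, -0.0, 0.001]
ft_force: [1.3, 0.1, -0.9]
grip_width: 41.6
grasp_force: 40.9
301 206
at [468.3   2.9  42.4] ydir deg 76.83 tilt [ 0.001  -0.0001]
(661, 89.9, 200) -> [-168.   128.6 -157.4]
```

View pics/s9c.png

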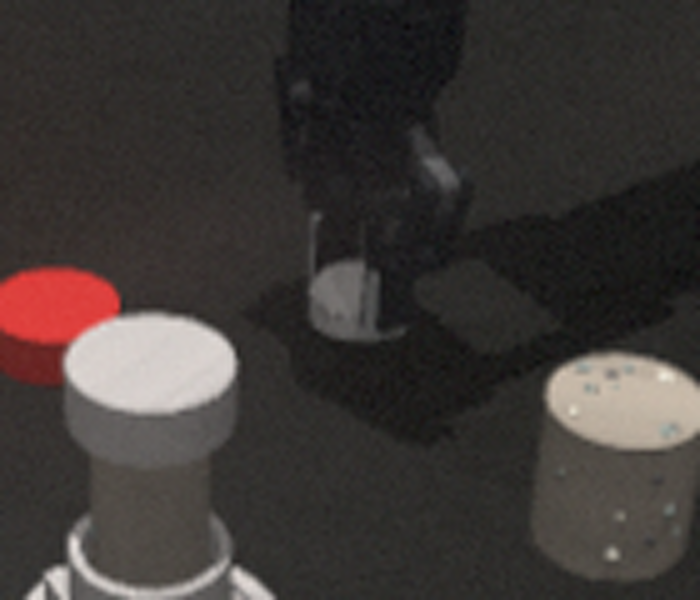

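Seat held level at crop (358,300); the cap sits level on the core at (150,365). Rising first, then across.

```bash
python3 -m creep '[[[0,0,-12,0,0,0],[0,0,-38,0,0,0],[0,0,-70,0,0,0],[0,0,-102,0,0,0],[0,0,-132,0,0,0],[-6,4,-150,0,0,0],[-18,13,-155,0,0,0],[-36,27,-155,0,0,0]]]' |sed -n 2p; python3 -m creep '[[[-22,17,0,0,0,0],[-46,35,0,0,0,0],[-70,53,0,0,0,0],[-92,70,0,0,0,0],[-110,84,0,0,0,0],[-123,94,0,0,0,0],[-130,99,0,0,0,0],[-132,101,0,0,0,0]]]' |sed -n 2p; python3 -m creep '[[[0,0,10,0,0,0],[0,0,22,0,0,0],[0,0,30,0,0,0],[0,0,34,0,0,0],[0,0,34,0,0,0],[0,0,34,0,0,0]]]' |sed -n 2p; python3 - <<'E'
from h import *
to((661,89.9,146.7))
E
```

```text
tool_pos: [510.2, 20.8, 199.1]
tool_pos: [661.1, 89.7, 195.3]
tool_pos: [660.2, 89.1, 162.5]
at [660.2  89.1 162.5] ydir deg 76.81 tilt [-0.0011 -0.    ]
(661, 89.9, 146.7) -> [-0.6  1.  15.8]
```

```bash
python3 -m creep '[[[-0.5,0.8,4,0,0,0],[-0.5,0.8,8,0,0,0],[-0.5,0.8,11,0,0,0],[-0.5,0.8,13,0,0,0],[-0.5,0.8,13.5,0,0,0],[-0.5,0.8,13.5,0,0,0],[-0.5,0.8,13.5,0,0,0]]]' |sed -n 2,4p; python3 -m creep '[[[0,0,0.5,0,0,0],[0,0,1,0,0,0],[0,0,1.5,0,0,0],[0,0,1.5,0,0,0]]]' |sed -n 2,4p
```

```text
tool_pos: [661.6, 90.0, 149.7]
ee_rot: [0.115, 0.993, -0.0, 0.0]
ft_force: [0.2, 0.4, -0.5]
tool_pos: [661.4, 90.0, 148.0]
ee_rot: [0.115, 0.993, -0.0, -0.0]
ft_force: [-0.4, -0.2, -1.7]
```

```bash
python3 -m creep '[[[0,0,0.5,0,0,0],[0,0,1,0,0,0],[0,0,1,0,0,0]]]' |sed -n 2,4p; python3 -m creep '[[[0,0,0.4,0,0,0],[0,0,0.4,0,0,0]]]' |sed -n 2,4p; python3 -m creep '[[[0,0,0.3,0,0,0],[0,0,0.3,0,0,0]]]' |sed -n 2,4p
```

```text
tool_pos: [661.4, 90.0, 147.0]
ee_rot: [0.115, 0.993, -0.0, -0.0]
ft_force: [-0.4, -0.0, -1.0]
tool_pos: [661.5, 90.0, 146.8]
ee_rot: [0.115, 0.993, -0.0, 0.0]
ft_force: [0.4, -0.1, -1.1]
tool_pos: [661.6, 90.0, 146.8]
ee_rot: [0.115, 0.993, 0.0, 0.0]
ft_force: [-0.7, -0.7, 1.0]
```

Contact at the expected height; release and retreat.

```bash
python3 -m creep '[[[0,0,0,0,0,0],[0,0,0,0,0,0],[0,0,0,0,0,0],[0,0,0,0,0,0],[0,0,-5,0,0,0],[0,0,-15,0,0,0],[0,0,-35,0,0,0],[0,0,-60,0,0,0]]]' 85 |tail -3; python3 -m creep '[[[0,0,-15,0,0,0],[15,-10,-20,0,0,0],[40,-30,-20,0,0,0],[70,-52,-20,0,0,0],[100,-75,-20,0,0,0],[115,-86,-20,0,0,0],[120,-90,-20,0,0,0],[120,-90,-20,0,0,0]]]' |sed -n 1,2p; python3 -m creep '[[[0,0,0,0,0,0],[0,0,0,0,0,0],[0,0,0,0,0,0],[0,0,0,0,0,0],[0,0,0,0,0,0],[0,0,0,0,0,0]]]' |sed -n 1,4p; python3 - <<'E'
from h import *
c=snap('top','top10'); X=cloud(c).reshape(-1,3)
for n,a,b,r in(('cap',138,149,42),('seat',152,175,30)):
    m=(X[:,2]>a)&(X[:,2]<b)&(np.hypot(X[:,0]-661,X[:,1]-90)<r); p=X[m]; print(n,m.sum(),np.percentile(p[:,2],98).round(1),cv2.minEnclosingCircle(p[:,:2].astype(np.float32)))
c=snap('scene','s10')
cv2.imwrite('pics/s10c.png',cv2.resize(cv2.cvtColor(c['img'][130:310,180:400],cv2.COLOR_RGB2BGR),None,fx=3,fy=3,interpolation=2))
E
```

```text
ft_force: [-1.0, 1.0, 0.1]
grip_width: 84.9
grasp_force: 0.0
t: 38.2
tool_pos: [523.8, 29.3, 227.5]
t: 38.7
tool_pos: [524.4, 29.9, 226.2]
ee_rot: [0.114, 0.993, 0.0, -0.0]
ft_force: [-0.7, -0.2, -0.5]
cap 2 143.8 ((691.701904296875, 81.40654754638672), 0.7113855481147766)Traceback (most recent call last):
  File "<stdin>", line 4, in <module>
    return _quantile_unchecked(
        a, q, axis, out, overwrite_input, method, keepdims, weights)
    return _ureduce(a,
                    func=_quantile_ureduce_func,
    ...<5 lines>...
                    overwrite_input=overwrite_input,
                    method=method)
    r = func(a, **kwargs)
    result = _quantile(arr,
                       quantiles=q,
    ...<2 lines>...
                       out=out,
                       weights=wgt)
    slices_having_nans = np.isnan(arr[-1, ...])
                                  ~~~^^^^^^^^^
IndexError: index -1 is out of bounds for axis 0 with size 0
```

The arm blocks the top camera, so I move it aside and look again.

```bash
python3 -m creep '[[[5,-15,0,0,0,0],[12,-45,0,0,0,0],[20,-80,0,0,0,0],[28,-115,0,0,0,0],[34,-140,0,0,0,0],[36,-150,0,0,0,0],[36,-150,0,0,0,0],[36,-150,0,0,0,0]]]' |sed -n 1,2p; python3 - <<'E'
from h import *
c=snap('top','top11'); X=cloud(c).reshape(-1,3)
for n,a,b,r in(('cap',138,149,42),('seat',152,175,30)):
    m=(X[:,2]>a)&(X[:,2]<b)&(np.hypot(X[:,0]-661,X[:,1]-90)<r); p=X[m]
    if len(p): print(n,m.sum(),np.percentile(p[:,2],98).round(1),cv2.minEnclosingCircle(p[:,:2].astype(np.float32)))
c=snap('scene','s11')
cv2.imwrite('pics/s11c.png',cv2.resize(cv2.cvtColor(c['img'][130:310,180:400],cv2.COLOR_RGB2BGR),None,fx=3,fy=3,interpolation=2))
E
```

```text
t: 39.42
tool_pos: [455.2, -108.0, 226.5]
cap 543 147.3 ((661.1090087890625, 88.9662857055664), 31.91166877746582)
seat 577 169.2 ((662.2689819335938, 88.60807037353516), 22.035648345947266)
```

View pics/s11c.png

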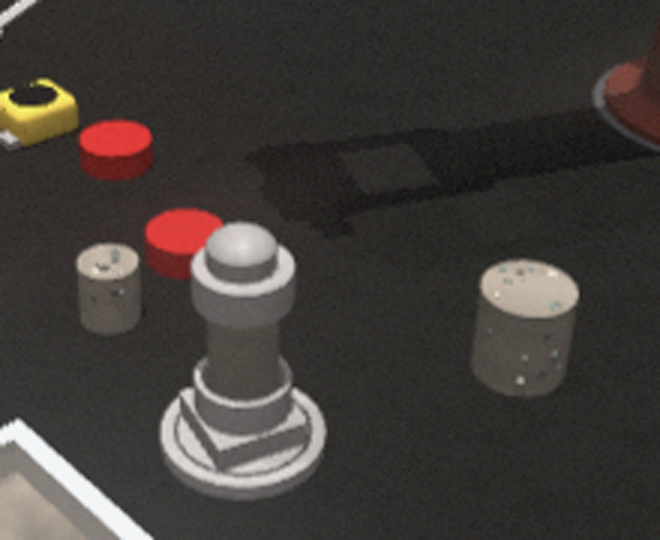

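The stack at (242,360) is complete and upright, with the seat at (242,250) about 1 mm off the cap's centre. Handing it in.

```bash
python3 -m creep '[[[0,0,0,0,0,0],[0,0,0,0,0,0],[0,0,0,0,0,0],[0,0,0,0,0,0]]]' |head -1; python3 -c "
from plant import ctrl
print(ctrl.close_job())"
```

```text
t: 39.85
the job is handed in; nothing more can be done
None
```

The five-part stack is built on the platen and handed in at about 40 s of the 131 s allowed; the last camera check showed it upright with the seat about 1 mm off the cap's centre, and the hand-in returned no verdict.

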